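Lap slate coupons on the run-off test deck

TASK

Finish the slating on the small sloping run-off test deck: lay the two full-length slate coupons (not the short square offcut) one above the other on the board, lengthwise up the slope, first one with its lower end at the middle black line and then one with its lower end at the top black line, so that each overlaps the slate below it. Keep them square to the lines and in one column with the slate that is already fixed.

Things in the scene. Friction and masses are not known exactly. Their poses are not given: they have to be found in the camera images.
- slate_a_mid (a point): Full-length grey fibre-cement slate coupon, 100 mm long (x), 60 mm wide (y), 7 mm thick (z), about 80 g, alike on both faces and ends; starts flat on the worktop. Point: its centre, half-way through the thickness. Interchangeable with slate_b_mid's. A shorter square piece, 60 x 60 x 7 mm, lies near and is not for this job.
- slate_b_mid (a point): Full-length grey fibre-cement slate coupon, 100 mm long (x), 60 mm wide (y), 7 mm thick (z), about 80 g, alike on both faces and ends; starts flat on the worktop. Point: its centre, half-way through the thickness. Interchangeable with slate_a_mid's.
- line_lower (a point): Middle of the middle one of three black lines, 65 mm apart, across a plywood board 160 mm wide, rising away from the robot at 16 degrees; a slate is fixed at the lowest line. Axes: x up the slope, y along the line, z out of the board. A slate lapped here rests on the slate below, 6 degrees flatter than the board, its centre 50 mm up the slope from this point and 9 mm out of the board.
- line_upper (a point): Middle of the top one of the board's three black lines, on the board's face, 65 mm up the slope from line_lower, same axes. Here too a lapped slate rests with its upper end on the board and its underside on the upper end of the slate below, 6 degrees flatter than the board, its centre 50 mm up the slope from this point and 9 mm out of the board.

How it is judged (in metres and radians):
On the way:
1. one full-length slate lies with its lower end at the middle line, over the fixed slate (((x of slate_a_mid in the frame of line_lower between 0.038 and 0.062 m and y of slate_a_mid in the frame of line_lower between -0.015 and 0.015 m and z of slate_a_mid in the frame of line_lower between 0.003 and 0.016 m and angle between the x axis of slate_a_mid and the x axis of line_lower, either way round below 0.25 rad and angle between the y axis of slate_a_mid and the y axis of line_lower, either way round below 0.2 rad) or (x of slate_b_mid in the frame of line_lower between 0.038 and 0.062 m and y of slate_b_mid in the frame of line_lower between -0.015 and 0.015 m and z of slate_b_mid in the frame of line_lower between 0.003 and 0.016 m and angle between the x axis of slate_b_mid and the x axis of line_lower, either way round below 0.25 rad and angle between the y axis of slate_b_mid and the y axis of line_lower, either way round below 0.2 rad))), for 0.2 s.
At the end, for the whole second after the job is handed in: One full-length slate lies with its lower end at the middle line and the other with its lower end at the top line, each within 12 mm along the slope and 15 mm sideways of the board's middle, square within 11 degrees, lying down on the slope, the upper one on top of the lower one (((x of slate_a_mid in the frame of line_lower between 0.038 and 0.062 m and y of slate_a_mid in the frame of line_lower between -0.015 and 0.015 m and z of slate_a_mid in the frame of line_lower between 0.003 and 0.016 m and angle between the x axis of slate_a_mid and the x axis of line_lower, either way round below 0.25 rad and angle between the y axis of slate_a_mid and the y axis of line_lower, either way round below 0.2 rad and x of slate_b_mid in the frame of line_upper between 0.038 and 0.062 m and y of slate_b_mid in the frame of line_upper between -0.015 and 0.015 m and z of slate_b_mid in the frame of line_upper between 0.003 and 0.016 m and angle between the x axis of slate_b_mid and the x axis of line_upper, either way round below 0.25 rad and angle between the y axis of slate_b_mid and the y axis of line_upper, either way round below 0.2 rad and z of slate_b_mid in the frame of slate_a_mid above 0.001 m) or (x of slate_b_mid in the frame of line_lower between 0.038 and 0.062 m and y of slate_b_mid in the frame of line_lower between -0.015 and 0.015 m and z of slate_b_mid in the frame of line_lower between 0.003 and 0.016 m and angle between the x axis of slate_b_mid and the x axis of line_lower, either way round below 0.25 rad and angle between the y axis of slate_b_mid and the y axis of line_lower, either way round below 0.2 rad and x of slate_a_mid in the frame of line_upper between 0.038 and 0.062 m and y of slate_a_mid in the frame of line_upper between -0.015 and 0.015 m and z of slate_a_mid in the frame of line_upper between 0.003 and 0.016 m and angle between the x axis of slate_a_mid and the x axis of line_upper, either way round below 0.25 rad and angle between the y axis of slate_a_mid and the y axis of line_upper, either way round below 0.2 rad and z of slate_a_mid in the frame of slate_b_mid above 0.001 m))); the robot touches nothing.
It also fails if it takes over 58 s, if anything falls off the work surface, if the arm or the gripper's body presses on something with over 40 N, if the wrist force passes 120 N, or if a joint passes its speed limit or range.

ROBOT

A 6-joint arm with a two-finger parallel gripper is mounted at the origin on a cart in front of the work surface, level with it; the furniture and walls round the work are solid. World frame = base frame: x ahead of the robot, y to its left, z up, the work surface at z = 0. Lengths are in mm, angles in rad, forces in N, time in s.
With the tool pointing down it reaches from about 275 to 825 mm from the base axis. Payload 5.2 kg.
Tool frame: the origin (TCP) lies between the finger pads; the fingertips stand 17 mm ahead of it and the grasp point (between the pads) lies 2 mm behind it; z points along the fingers, y is the direction in which the jaws open and shut (so a half turn about z gives the same grasp; the last joint's range is limited). The gripper opens to 93 mm and grips with 3 to 60 N. Pads are 15 mm wide; open, the fingers measure 128 mm over their backs; the gripper's body (75 mm by 188 mm) begins 65 mm behind the grasp point.
Start: joints at [0.974, 0.259, 1.535, -0, 1.348, -0.203], TCP at [211.014, 507.915, 235.653] pointing down, gripper open.
Joint ranges: [-3.14, 3.14], [-0.91, 2.08], [0.19, 2.58], [-1.22, 4.36], [0.22, 2.71], [-3.12, 3.12]. Speed limits (rad/s): [2.57, 2.57, 3.14, 3.14, 3.14, 3.14].

INTERFACE

Orientations are given as a 3x3 rotation matrix whose columns are the frame's x, y, z axes.
In Python, from plant import robot, inverse_kinematics, vision, job, current_time_s, current_q, current_dq, current_joint_efforts, current_eef_pos, current_tool_rot, current_ft_force, current_moment, current_width gives the robot as it stands. Calls block until the motion is done:
- robot.move_ptp(position, orientation): joint-space move of the TCP to a pose.
- robot.movel(position, orientation=None, speed=150, threshold=None): straight line of the TCP; orientation=None keeps the orientation; speed is the mean speed in mm/s. With threshold (N) it stops when the force on the tool has changed by that much, and returns True; else False.
- robot.goto_joints(angles): joint-space move.
- robot.grip(opening, force=None): finger opening in mm; force is the grip in N (None keeps the last); returns when the fingers have stopped.
- robot.wait(seconds).
- inverse_kinematics(position, orientation): joint angles nearest the present ones, or None.
- vision.grab_frame(name): name is "side" or "top"; returns the picture (400x640x3 uint8, red, green, blue); there is no depth.
- vision.camera_model(name): a dict with "fx", "fy", "cx", "cy" (pixels), "D" ([k1, k2, p1, p2, k3] as OpenCV has them; the pictures are not rectified), "xyz" and "rotation" of the camera in the world. Camera axes: x right, y down, z forward; pixel columns grow to the right and rows downward; lengths in mm; the calibration is good to about 2 mm. A picture is of the moment at which its call begins. camera_model takes no time and is no camera call.
A pose or a line that the arm cannot do raises robot.PlanningError and nothing moves.
- job.close_job(): hands the job in, once; it reports no verdict.
Readings, each from a call of its own:
- current_time_s(): time.
- current_q(): joint angles.
- current_dq(): joint speeds.
- current_joint_efforts(): joint torques, N m.
- current_eef_pos(): TCP position.
- current_tool_rot(): TCP orientation.
- current_ft_force(): force on the tool from outside, world axes, zero at the start.
- current_moment(): the same for the moment, N m.
- current_width(): finger opening in mm.
Only numpy, scipy, OpenCV 4.12 (cv2) and the standard library are available. Lean on these libraries where they do the work, as an engineer would, in place of code of your own. Each camera call takes 0.05 s, during which the arm holds its last target.

## Working session

There is one attempt and no reset: what is moved stays moved. The work goes in short steps, each a Python script; the robot and the scene stay as the last script left them, time stands still between calls to the robot, and variables do not carry over. Pictures are saved under pics/ and viewed, and the job is handed in when it is done.

```bash
mkdir -p pics; ls; python3 - <<'E'
from plant import *
import cv2
for n in("top","side"):
    cv2.imwrite(f"pics/{n}0.png",vision.grab_frame(n)[:,:,::-1]); print(n,vision.camera_model(n))
print(current_time_s(),current_tool_rot(),current_width())
E
```

```text
pics
top {'fx': 466.42298457137207, 'fy': 466.42298457137207, 'cx': 319.59175692354546, 'cy': 203.03724466193177, 'D': array([-0.12839299,  0.        ,  0.        ,  0.        ,  0.        ]), 'xyz': array([ 293.04994113,  102.12533651, 1262.54596562]), 'rotation': array([[-0.0140494 , -0.98694038,  0.16047213],
       [-0.99978584,  0.01142685, -0.01725392],
       [ 0.0151949 , -0.16068017, -0.98688956]])}
side {'fx': 370.05705581352254, 'fy': 370.05705581352254, 'cx': 323.4871577424143, 'cy': 191.92432715526894, 'D': array([-0.08801085,  0.        ,  0.        ,  0.        ,  0.        ]), 'xyz': array([ 430.07178794, -667.80137206,  475.70703092]), 'rotation': array([[ 0.99517152, -0.05755429,  0.07950567],
       [-0.09739407, -0.4786362 ,  0.87259486],
       [-0.01216729, -0.87612493, -0.48193056]])}
0.1 [[-9.23484990e-01  3.83633509e-01 -8.96263645e-04]
 [ 3.83634440e-01  9.23484009e-01 -1.37886845e-03]
 [ 2.98705002e-04 -1.61720192e-03 -9.99998648e-01]] 92.7990430654082
```

View pics/top0.png

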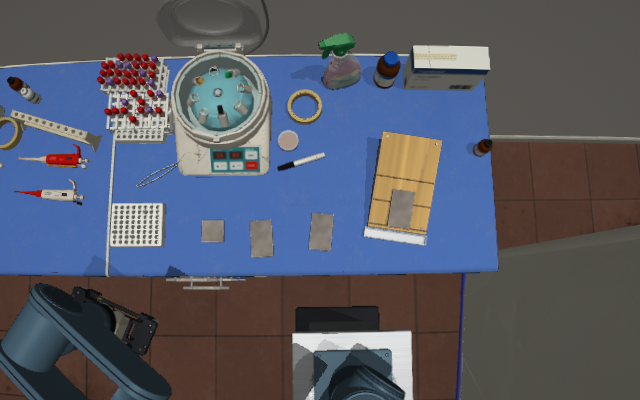

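View pics/side0.png

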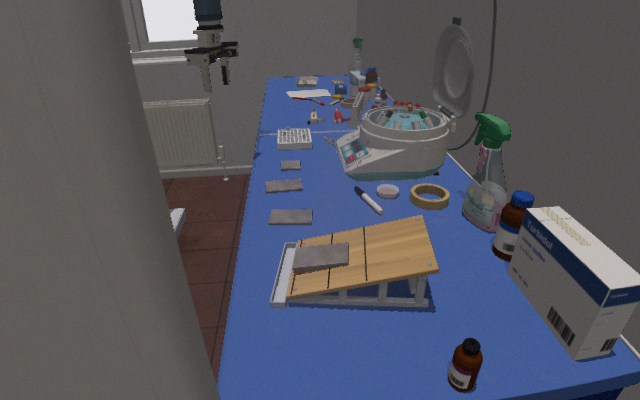

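```bash
python3 - <<'E'
import cv2
a=cv2.imread("pics/top0.png"); s=cv2.imread("pics/side0.png")
cv2.imwrite("pics/c1.png",cv2.resize(a[120:250,355:450],None,fx=5,fy=4.6*5/4.6,interpolation=cv2.INTER_CUBIC)[:600] if 0 else cv2.resize(a[125:250,355:450],None,fx=4.8,fy=4.8,interpolation=cv2.INTER_CUBIC))
cv2.imwrite("pics/c2.png",cv2.resize(a[200:270,190:350],None,fx=5,fy=5,interpolation=cv2.INTER_CUBIC))
cv2.imwrite("pics/c3.png",cv2.resize(s[150:310,250:450],None,fx=3.75,fy=3.75,interpolation=cv2.INTER_CUBIC))
E
```

```text
(no output)
```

View pics/c1.png

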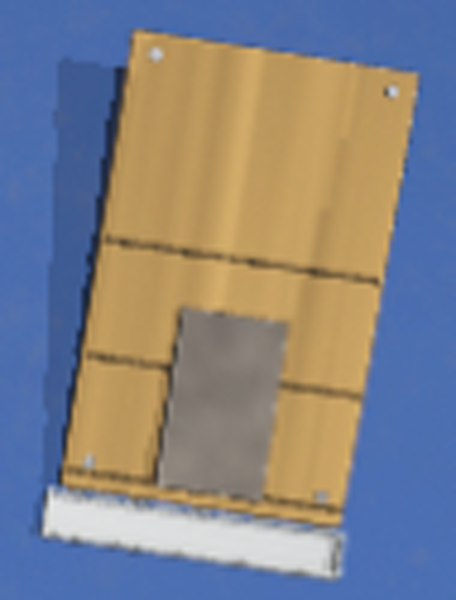

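View pics/c2.png

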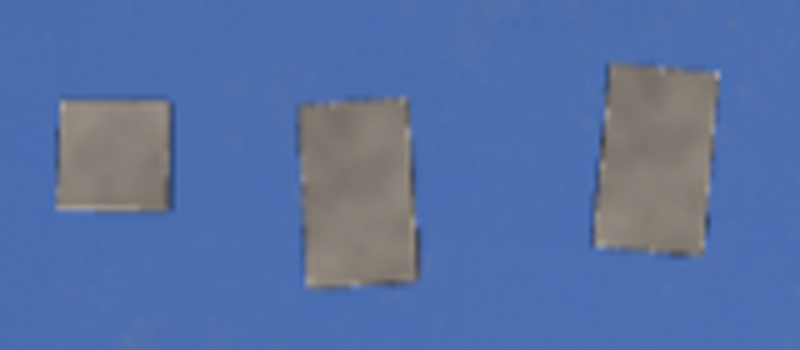

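View pics/c3.png

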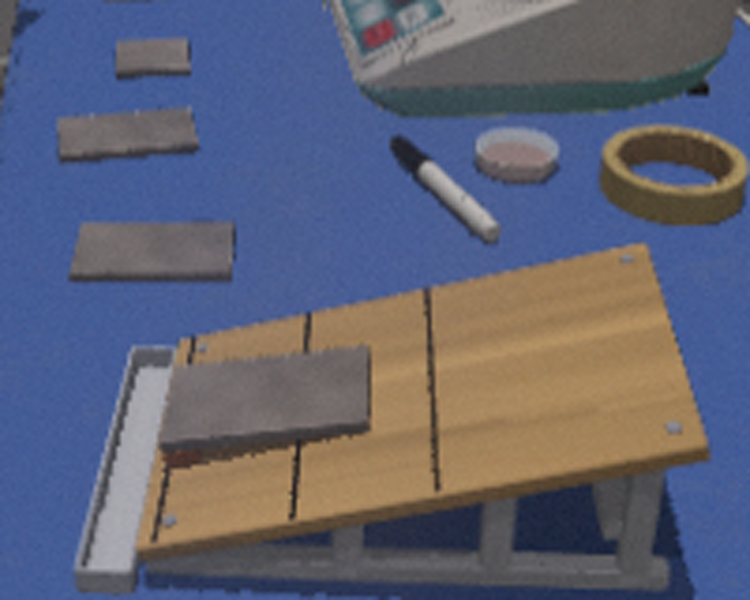

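```bash
cat > h.py <<'E'
import numpy as np,cv2
from scipy.optimize import least_squares
from scipy.spatial.transform import Rotation as R
from plant import *
def proj(n,P):
    m=vision.camera_model(n); Rc=np.array(m["rotation"]); K=np.array([[m["fx"],0,m["cx"]],[0,m["fy"],m["cy"]],[0,0,1]])
    return cv2.projectPoints(np.float64(P).reshape(-1,3),cv2.Rodrigues(Rc.T)[0],-Rc.T@m["xyz"],K,m["D"])[0].reshape(-1,2)
def unc(c,s,o): return (np.float64(c)+.5)/s-.5+np.float64(o)
def Rb(yaw,slope): return R.from_euler('ZY',[yaw,-slope]).as_matrix()
def slatefit(pix,z=7,n="top",L=100,W=60,x0=(330,0,0)):
    # pix order: +x+y, +x-y, -x-y, -x+y
    c=np.array([[L/2,W/2],[L/2,-W/2],[-L/2,-W/2],[-L/2,W/2]])
    def P(p): 
        q=c@R.from_euler('z',p[2]).as_matrix()[:2,:2].T+p[:2]
        return np.c_[q,np.full(4,z)]
    r=least_squares(lambda p:(proj(n,P(p))-pix).ravel(),x0,x_scale=[100,100,1]); return r.x,r.fun
E
python3 - <<'E'
from h import *
np.set_printoptions(precision=2,suppress=True)
o=(190,200)
for nm,c in(("B",[(300,103),(406,98),(416,280),(307,288)]),("A",[(611,64),(719,72),(706,256),(596,247)])):
    p,f=slatefit(unc(c,5,o)); print(nm,p,f)
T=unc([(66,470),(341,510),(86,354),(361,396),(104,238),(381,283)],4.8,(355,125))
S=unc([(192,338),(154,541),(309,313),(292,518),(427,288),(437,490)],3.75,(250,150))
l=np.array([[x,y,0] for x in(-65,0,65) for y in(80,-80)])
for fs in(0,1):
  for use in ("ts","t","s"):
    def f(p):
        P=l@Rb(p[3],p[4] if fs else np.radians(16)).T+p[:3]
        return np.r_[(proj("top",P)-T).ravel()*("t" in use),(proj("side",P)-S).ravel()*("s" in use)]
    r=least_squares(f,[400,-150,50,0,.28],x_scale=[100,100,100,1,1]); print(use,r.x,np.abs(r.fun).max(),r.cost)
    if use=="ts" and not fs: print(r.fun.reshape(-1,2))
E
```

```text
B [403.64 239.47   0.05] [-0.43  0.06  0.42 -0.28  0.25  0.24 -0.24 -0.03]
A [419.37  76.89  -0.09] [-0.2  -0.07  0.2   0.04  0.13 -0.02 -0.13  0.05]
ts [ 488.79 -136.38   44.33   -0.16    0.28] 1.0470424966594578 4.138185531311645
[[-0.69 -0.09]
 [ 0.66  0.26]
 [-1.01  0.19]
 [ 0.68  0.28]
 [-0.91  0.19]
 [ 0.66 -0.18]
 [ 0.7  -1.05]
 [-0.04  0.79]
 [-0.11 -0.72]
 [ 0.12  0.45]
 [-0.15 -0.66]
 [ 0.01  0.97]]
t [ 492.73 -141.09   21.74   -0.16    0.28] 0.6558510210790587 0.5926963598128598
s [ 489.25 -130.72   39.65   -0.16    0.28] 0.7952200940260354 1.5769623432388435
ts [ 488.79 -136.38   44.33   -0.16    0.28] 1.0116900018450679 4.125283917105273
t [ 493.   -141.32   20.65   -0.17    0.24] 0.639050840447311 0.508612742093918
s [ 489.26 -130.65   39.6    -0.16    0.28] 0.8253977730151689 1.5734108318185724
```

```bash
python3 - <<'E'
from h import *
np.set_printoptions(precision=2,suppress=True)
T=unc([(66,470),(341,510),(86,354),(361,396),(104,238),(381,283)],4.8,(355,125))
S=unc([(192,338),(154,541),(309,313),(292,518),(427,288),(437,490)],3.75,(250,150))
for use in ("ts","t","s"):
    def f(p):
        l=np.array([[x,y,0] for x in(-65,0,65) for y in(p[4],-p[4])])
        P=l@Rb(p[3],np.radians(16)).T+p[:3]
        return np.r_[(proj("top",P)-T).ravel()*("t" in use),(proj("side",P)-S).ravel()*("s" in use)]
    r=least_squares(f,[400,-150,50,0,80],x_scale=[100,100,100,1,100]); print(use,r.x,np.abs(r.fun).max(),r.cost)
    if use=="ts":
        print(r.fun.reshape(-1,2)); p=r.x
        # check fixed slate: predicted top-face corners
        c=np.array([[50,30,3.5],[50,-30,3.5],[-50,-30,3.5],[-50,30,3.5]])
        Rm=Rb(p[3],np.radians(16)); P=(c@Rb(p[3],np.radians(10)).T)+p[:3]+Rm@[-15,0,9]
        print((proj("top",P)-(355,125)+.5)*4.8-.5); print((proj("side",P)-(250,150)+.5)*3.75-.5)
for nm,(x,y,w) in dict(B=(403.6,239.5,.05),A=(419.4,76.9,-.09)).items():
    c=np.array([[50,30,3.5],[50,-30,3.5],[-50,-30,3.5],[-50,30,3.5]])@Rb(w,0).T+[x,y,3.5]
    print(nm,(proj("side",c)-(250,150)+.5)*3.75-.5)
E
```

```text
ts [ 488.74 -136.71   44.25   -0.16   77.86] 0.5842676004204463 0.5239422817992992
[[ 0.21  0.03]
 [-0.02  0.18]
 [-0.1   0.31]
 [ 0.01  0.2 ]
 [ 0.03  0.32]
 [ 0.   -0.26]
 [ 0.58 -0.31]
 [ 0.09  0.05]
 [-0.14  0.03]
 [ 0.16 -0.28]
 [-0.09  0.09]
 [-0.05  0.26]]
[[182.61 307.02]
 [289.72 323.26]
 [262.56 502.72]
 [155.48 486.81]]
[[367.6  342.77]
 [366.52 420.01]
 [157.4  441.88]
 [173.63 364.76]]
t [ 489.36 -136.99   42.62   -0.16   78.06] 0.26775361895721517 0.11232682038327424
s [ 488.2  -139.93   46.78   -0.16   77.25] 0.29706975759785337 0.18900682431310786
B [[192.27 105.07]
 [200.11 141.99]
 [ 60.02 153.28]
 [ 59.15 115.42]]
A [[234.34 219.63]
 [232.46 270.63]
 [ 69.44 272.76]
 [ 80.72 221.73]]
```

```bash
cat >> h.py <<'E'
LO=np.array([489.,-137.2,44.]); YAW=-0.16; RM=Rb(YAW,np.radians(16)); H=14.5
def tool(Rs): return np.c_[-Rs[:,0],Rs[:,1],-Rs[:,2]]
def target(k):  # slate centre pose k=0 lower,1 upper
    return LO+RM@[50+65*k,0,9.], Rb(YAW,np.radians(10))
def pick(x,y,w):
    Rs=Rb(w,0); To=tool(Rs)
    robot.move_ptp([x,y,110],To); robot.grip(85)
    robot.movel([x,y,30],speed=150); 
    hit=robot.movel([x,y,18],speed=40,threshold=6); print("hit",hit,current_eef_pos())
    w0=robot.grip(40,force=25); print("width",current_width(),current_ft_force())
    robot.movel([x,y,120],speed=150); print("up",current_width(),current_ft_force(),current_time_s())
def place(k):
    c,Rs=target(k); To=tool(Rs); n=Rs[:,2]; f=lambda d:c+n*(H+d)
    robot.move_ptp(f(70),To); robot.movel(f(8),speed=100)
    hit=robot.movel(f(-3),speed=12,threshold=3)
    d=(current_eef_pos()-c)@n-H; print("contact",hit,"d",d,current_ft_force())
def release(k):
    c,Rs=target(k); n=Rs[:,2]
    robot.grip(80); print(current_width()); p=np.array(current_eef_pos())
    robot.movel(p+n*80,speed=120); print(current_time_s())
def snap(tag):
    for n in("top","side"): cv2.imwrite(f"pics/{n}{tag}.png",vision.grab_frame(n)[:,:,::-1])
E
python3 - <<'E'
from h import *
for k in(0,1):
    c,Rs=target(k); print(c,inverse_kinematics(c+Rs[:,2]*84,tool(Rs)),inverse_kinematics(c+Rs[:,2]*14,tool(Rs)))
pick(419.4,76.9,-.09); snap("1")
s=cv2.imread("pics/side1.png");cv2.imwrite("pics/c4.png",cv2.resize(s[100:320,200:480],None,fx=2.7,fy=2.7))
E
```

```text
[ 534.00013817 -144.46209803   66.43322305] [-0.51435     0.21724526  1.8328971   0.07529515  0.92892256 -1.9653271 ] [-0.50551202  0.32816863  1.88324032  0.08479579  0.76757328 -1.97254816]
[ 595.6840834  -154.41661985   84.34965118] [-0.47317227  0.30290457  1.66478874  0.06327122  1.00859993 -1.91326815] [-0.46624881  0.39899306  1.71432079  0.06896404  0.86288969 -1.91755659]
hit False [419.26778826  76.9015297   17.91082386]
width 59.550022465812575 [0.08640854 0.57375807 1.14513005]
up 59.61284159314142 [-0.23407913  0.06803754 -2.00030394] 4.8083
```

View pics/c4.png

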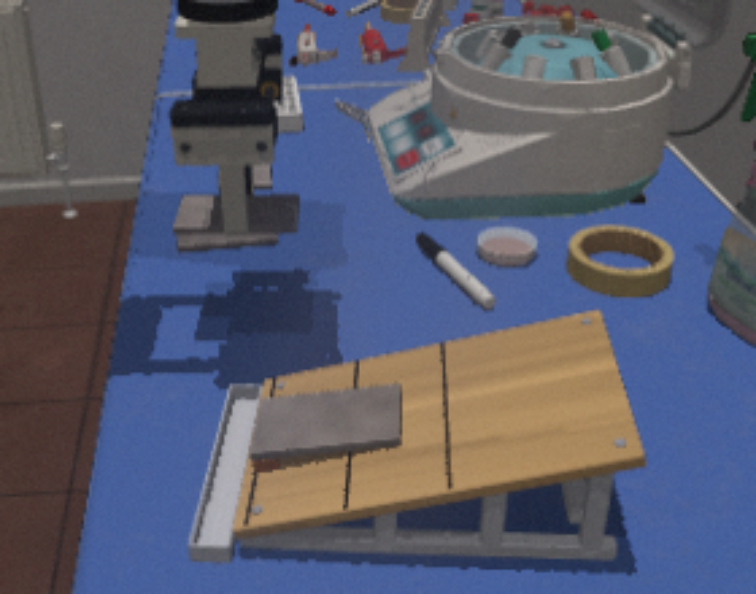

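The picture shows the slate held level and near its middle (about x 175–298, y 195–248 in the crop). Next I place it.

```bash
python3 - <<'E'
from h import *
place(0); snap("2")
s=cv2.imread("pics/side2.png");cv2.imwrite("pics/c5.png",cv2.resize(s[150:310,250:450],None,fx=3.75,fy=3.75,interpolation=cv2.INTER_CUBIC))
E
```

```text
contact True d 0.8931016415923274 [-0.2082403   0.72657281  3.78619635]
```

View pics/c5.png

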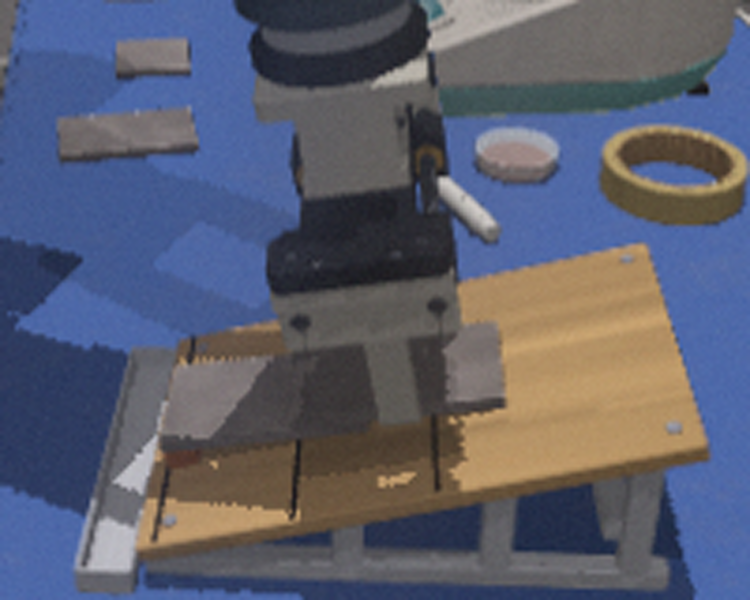

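The slate is in contact at d = 0.9 mm. Its lower end is near the middle line, its upper end is at about x 500 in the crop, and it looks aligned with the fixed slate. I'll release it and look again.

```bash
python3 - <<'E'
from h import *
release(0); robot.move_ptp([403.6,239.5,110],tool(Rb(.05,0))); snap("3")
a=cv2.imread("pics/top3.png"); s=cv2.imread("pics/side3.png")
cv2.imwrite("pics/c6.png",np.hstack([cv2.resize(a[125:250,355:450],None,fx=4,fy=4,interpolation=cv2.INTER_CUBIC),cv2.resize(s[205:330,305:405] if 0 else s[200:310,270:375],(400,500),interpolation=cv2.INTER_CUBIC)]))
np.set_printoptions(precision=1,suppress=True)
c=np.array([[50,30,3.5],[50,-30,3.5],[-50,-30,3.5],[-50,30,3.5]])
t,Rs=target(0);P=c@Rs.T+t
print((proj("top",P)-(355,125)+.5)*4-.5,(proj("side",P)-(270,200)+.5)*[400/105,500/110]-.5+[380,0])
E
```

```text
79.64062604479186
8.7583
[[168.4 157.9]
 [258.1 171.5]
 [236.  321.9]
 [146.3 308.6]] [[807.8 157.4]
 [817.7 250.3]
 [598.  279.2]
 [604.7 186. ]]
```

View pics/c6.png

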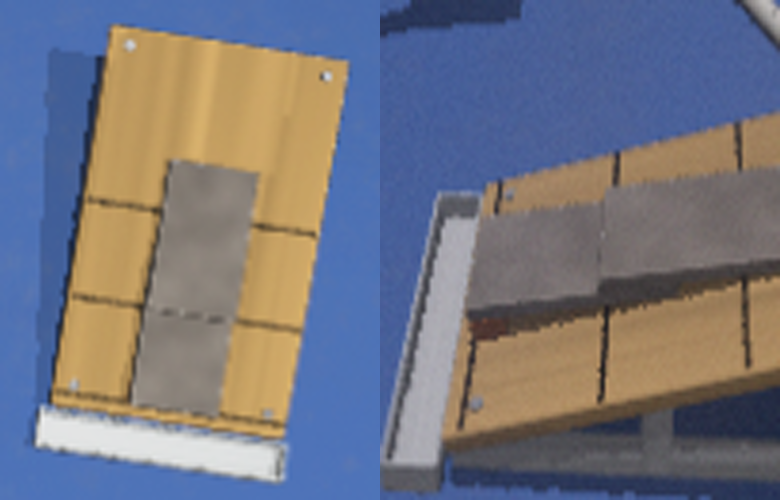

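The slate lies on target: its upper corners are at (169,160) and (259,174) in the top crop, against predictions of (168,158) and (258,172). I'll do the second one the same way.

```bash
python3 - <<'E'
from h import *
pick(403.6,239.5,.05); place(1); snap("4")
s=cv2.imread("pics/side4.png");cv2.imwrite("pics/c7.png",cv2.resize(s[150:310,250:450],None,fx=3.75,fy=3.75,interpolation=cv2.INTER_CUBIC))
E
```

```text
hit False [403.49591126 239.458727    17.93172649]
width 59.661663533687104 [-0.76058339 -0.21731569  1.14807044]
up 59.596084504316465 [-0.35537625 -0.36383893 -0.91316527] 13.4417
contact True d 0.8142657986033264 [-0.57394403  0.0664496   4.20102479]
```

View pics/c7.png

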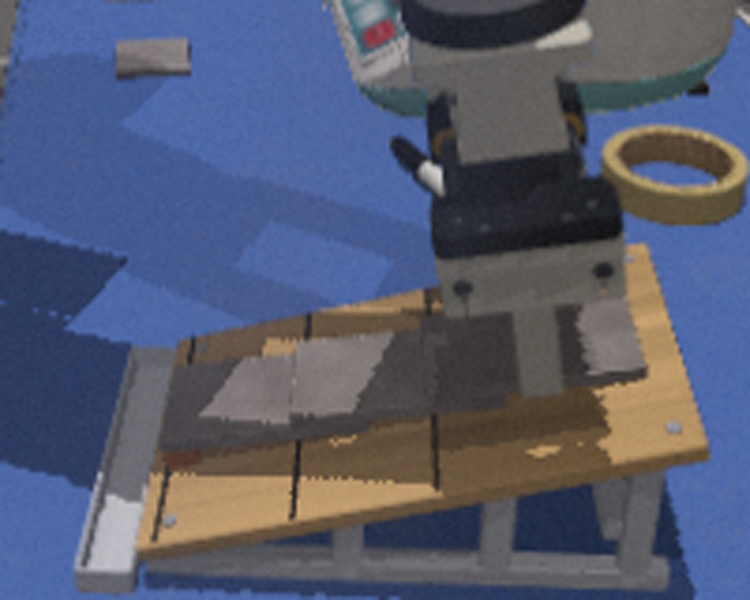

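The second slate is in contact with its lower end at the top line (about x 425–435) and its upper end at x 645. It is in line with the others, so I'll release it.

```bash
python3 - <<'E'
from h import *
release(1); robot.move_ptp([403.6,239.5,200],tool(Rb(.05,0))); snap("5")
a=cv2.imread("pics/top5.png"); s=cv2.imread("pics/side5.png")
cv2.imwrite("pics/c8.png",np.hstack([cv2.resize(a[125:250,355:450],None,fx=4,fy=4,interpolation=cv2.INTER_CUBIC),cv2.resize(s[200:310,270:375+15],(400,500),interpolation=cv2.INTER_CUBIC)]))
np.set_printoptions(precision=1,suppress=True)
c=np.array([[50,30,3.5],[50,-30,3.5],[-50,-30,3.5],[-50,30,3.5]])
for k in(0,1):
    t,Rs=target(k);P=c@Rs.T+t
    print((proj("top",P)-(355,125)+.5)*4-.5,(proj("side",P)-(270,200)+.5)*[400/120,500/110]-.5+[380,0])
E
```

```text
80.17100762208453
17.925
[[168.4 157.9]
 [258.1 171.5]
 [236.  321.9]
 [146.3 308.6]] [[754.3 157.4]
 [762.9 250.3]
 [570.7 279.2]
 [576.5 186. ]]
[[184.   59.6]
 [274.1  73.4]
 [252.4 224.3]
 [162.2 210.7]] [[871.4 124.1]
 [889.9 215.7]
 [692.4 246.7]
 [689.1 154.2]]
```

View pics/c8.png

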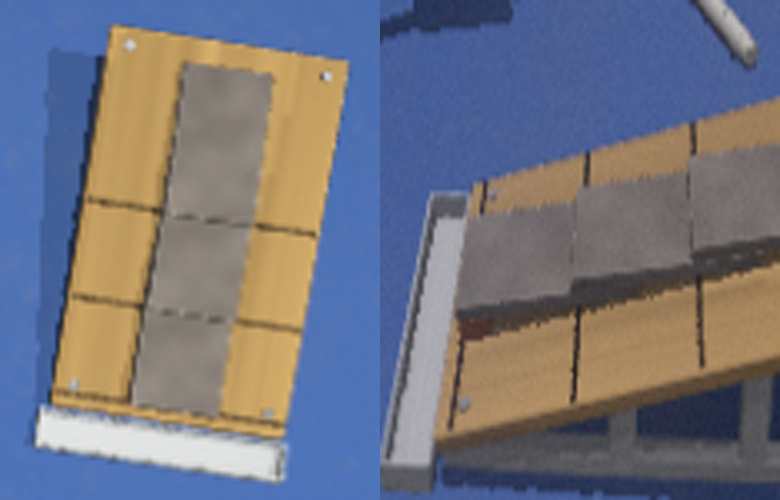

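Both slates lie on their lines. The upper slate's corners in the top crop are (183,63), (272,74), (250,224) and (163,213), within about 3 crop pixels (about 2 mm) of the prediction. The arm is clear of the work.

```bash
python3 -c "
from plant import *
job.close_job(); print(current_time_s())"
```

```text
the job is handed in; nothing more can be done
the job is handed in; nothing more can be done
```

Both full-length slates are laid and the job is handed in. The last clock reading before that was 17.9 s, within the 58 s limit. I found the board and slates from the two cameras and picked each slate across its width. I laid one at the middle line, then the other at the top line, lowering each until it touched, then releasing it. The square offcut was left alone.

**Final position:** in the last pictures, both slates lie in one column with the fixed slate. Their lower ends are at the two lines, and their corners are within about 2 mm of the calculated positions.

**Contact height:** each slate touched down about 0.8–0.9 mm higher than calculated, which is within the camera calibration error.

**Line length:** the black lines fitted at about 156 mm long, not the board's full 160 mm, so I used the fitted length. No check failed.

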